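Bring out the dessert cutlery from behind the table bottles

ROBOT

A 6-joint arm with a two-finger parallel gripper is mounted at the origin on the work surface. World frame = base frame: x ahead of the robot, y to its left, z up, the work surface at z = 0. Lengths are in m, angles in rad, forces in N, time in s.
With the tool pointing down it reaches from about 0.325 to 0.925 m from the base axis. Payload 3.1 kg.
Tool frame: the origin (TCP) lies at the very end of the fingers, on their centre line; the grasp point (between the pads) lies 19 mm behind it; z points along the fingers, y is the line along which they close (so a half turn about z gives the same grasp; the last joint's range is limited). The gripper opens to 85 mm and grips with 20 to 120 N. Pads are 22 mm wide; open, the fingers measure 114 mm over their backs; the gripper's body (76 mm by 85 mm) begins 54 mm behind the grasp point. The pads swing forward as they close: fully open they stand 13 mm farther back than shut.
Start: joints at [-1.338, 0.217, 1.613, -0, 1.311, -0.112], TCP at [0.211, -0.588, 0.231] pointing down, gripper open.
Joint ranges: [-2.75, 2.75], [-0.78, 2.1], [0.31, 2.55], [-1.13, 4.27], [0.13, 2.63], [-2.58, 2.58]. Speed limits (rad/s): [2.79, 2.79, 3.14, 3.14, 3.14, 3.14].

INTERFACE

Orientations are given as a unit quaternion [w, x, y, z].
In Python, from workcell import observe, camera, close_job gives the robot as it stands.
- The arm moves only by the tool carry_out, never from a script. Its argument "commands" is a list that holds one entry, the list of rows, each a list of 7 numbers: the finger opening in mm, from 0 to 85.4, then the shift along the world's x, y, z in mm, then the turn, a rotation vector about the world's x, y, z in rad. In form: [[[jaw, x, y, z, rx, ry, rz], ...]]. A call has 1 to 12 rows; each row shifts and turns the commanded pose from where the row before left it; what a row does not reach is not made up. A row lasts 1/12 s, in which the tool goes at most 41.7 mm and 7.16 degrees, less where a joint would pass 70% of its speed; a pose out of reach is approached as far as the arm can. A call is refused whole if a number of a shift passes 41.7 or a number of a turn 0.125, either way. A call with a gripper value outside its range is refused whole. The fingers move at their own pace and stop on an object; "grip_force" is the grip in N (left out, the last holds). Time passes only in rows, so rows that do not move let the fingers close. It gives the time, the measured TCP pose, the force, the opening and the grip force at its end, in the units of the state.
- observe(): the state, without advancing time (a new reading comes with each control period).
- camera(name): name is "scene" or "top"; returns a dict with "pixels" (480x640x3 uint8, blue, green, red), "z_map" (480x640 float32, m along the optical axis (not along the pixel's ray), 0 where there is no reading), "fx", "fy", "cx", "cy" (pixels), "R" (3x3) and "t" (3): a world point X has camera coordinates R X + t. Camera axes: x right, y down, z forward; pixel columns grow to the right and rows downward; lengths in m; the calibration is good to about 2 mm. A picture is of the moment at which its call begins.
- close_job(): hands the job in; it is judged then, once.
The state is a dict: "clock": time; "joint_pos": joint angles; "joint_velocities": joint speeds; "joint_torque": joint torques, N m; "eef_pos": TCP position; "eef_rot": TCP orientation; "wrist_force": force on the tool from outside, world axes, zero at the start; "moment": the same for the moment, N m; "gripper_width": finger opening in m; "grip_force": force on a finger pad.
Only numpy, scipy, OpenCV 4.12 (cv2) and the standard library are available. Lean on these libraries where they do the work, as an engineer would, in place of code of your own. Each camera call takes 0.05 s, during which the arm holds its last target. There are 200 camera calls.

TASK

The birthday cake is about to be cut: stand the water bottle, the pepper mill and the sugar shaker aside on the serving tray, slide the cutlery tray forward from under the riser until it is clear and set it down on the middle of the marble board, lengthwise along it and square with it. Then put the bottle, the mill and the shaker back, each upright on the middle of the coaster it came from. Keep the cutlery tray level, do not lift it against the riser, and tip nothing over.

Things in the scene. Friction and masses are not known exactly. Their poses are not given: they have to be found in the camera images.
- water_bottle: Green glass mineral-water bottle with paper label and metal cap, about 0.36 kg, 177 mm tall, body diameter 56 mm up to 85 mm height, then a shoulder; straight neck of diameter 26 mm from 110 to 162 mm height, cap diameter 28 mm above it. Take it by the neck from above (a gripper reaching lower meets the cap). Loose. Origin: centre of its underside, z up its axis.
- pepper_mill: Turned dark-wood pepper mill, about 0.2 kg, 145 mm tall with its knob, foot diameter 54 mm, waist 38 mm, notch of 32 mm under the head; straight cylindrical head of diameter 44 mm from 85 to 126 mm height, to be gripped there from above. Loose. Origin: centre of its underside, z up its axis.
- sugar_shaker: Plain steel sugar shaker, about 0.26 kg, 102 mm tall: a straight cylinder of diameter 58 mm up to 78 mm height, then a domed top. Grip the cylinder from above at about 70 mm. Loose. Origin: centre of its underside, z up its axis.
- cutlery_tray: Open wooden tray of dessert cutlery, 0.38 kg, 130 mm (x) by 180 mm (y, its long way), 48 mm high, walls 8 mm, floor 6 mm; cutlery fixed in it, below 20 mm; 36 mm high divider along y at x = 12 mm. Its front (-x) wall faces the robot; its rear 40-55 mm are under the riser, square to it within 0.03 rad. Pinch the front wall's middle from above (60 N), pull along -x. Loose. Origin: underside centre.
- riser: Fixed wooden buffet riser, a bench that carries the cake: board 180 mm (its x) by 420 mm (its y) by 18 mm, underside at 70 mm and top at 88 mm height, on two end panels 15 mm thick; the cake and fruit dish on it reach to 200 mm height. Its front edge is at its x = -90 mm and faces the robot side. Origin: centre of its footprint at table height.
- coaster_bottle: Flat round card coaster, diameter 80 mm, under 1 mm thick, fixed to the cloth (things slide over it freely): the one on which the water bottle stands at the start. One of a row of three in front of the riser, about 95 mm apart, 63 to 84 mm (centre to wall) before the cutlery tray's front; which item has which place in the row varies. Origin: its centre at table height.
- coaster_mill: Flat round card coaster, diameter 80 mm, under 1 mm thick, fixed to the cloth (things slide over it freely): the one on which the pepper mill stands at the start. One of a row of three in front of the riser, about 95 mm apart, 63 to 84 mm (centre to wall) before the cutlery tray's front; which item has which place in the row varies. Origin: its centre at table height.
- coaster_shaker: Flat round card coaster, diameter 80 mm, under 1 mm thick, fixed to the cloth (things slide over it freely): the one on which the sugar shaker stands at the start. One of a row of three in front of the riser, about 95 mm apart, 63 to 84 mm (centre to wall) before the cutlery tray's front; which item has which place in the row varies. Origin: its centre at table height.
- serving_tray: Fixed aluminium waiter's tray, 280 mm (its x) by 180 mm (its y), floor 4 mm thick, rim 16 mm high and 4 mm thick, with a low handle at each short end (reaching 22 mm beyond it, 20 mm high), empty; on the left or the right of the row. Origin: centre of its underside at table height.
- marble_board: Fixed rectangular marble board, 240 mm (its x, the long way) by 170 mm (its y), 12 mm thick, empty; on the other side from the serving tray. The cutlery tray belongs on its middle with the tray's long way (y) along the board's long way (x), either way round. Origin: centre of its underside at table height.
Mind the look-alikes: they are no part of the job. What is shaped like the pepper_mill but orange, purple or yellow is not meant.

How it is judged:
By the outcome, as a careful person would: the job done as asked, in the order asked, and still so for the second after the job is handed in, with the robot touching nothing.
It also fails if it takes over 138 s, if anything falls off the work surface, if the arm or the gripper's body presses on something with over 40 N, if the wrist force passes 120 N, or if a joint passes its speed limit or range.

## Working session

There is one attempt and no reset: what is moved stays moved. The work goes in short steps, Python scripts to look and compute and a tool call to move; the robot and the scene stay as the last step left them, time stands still between calls to the robot, and variables do not carry over. Pictures are saved under pics/ and viewed, at most 14 in all, crops included, and the job is handed in when it is done.

Besides the shell and the picture viewer there is one more tool, called as a command line: name --argument value ..., lists and objects as JSON in quotes. carry_out: Moves the arm, as the interface text tells. Its arguments: {"type":"object","properties":{"commands":{"type":"array"},"grip_force":{"type":"number"}},"required":["commands"]}

```bash
mkdir -p pics; ls; cat > h.py <<'E'
import numpy as np, cv2
from workcell import observe, camera, close_job
def world(c):
    z=c["z_map"]; v,u=np.mgrid[0:480,0:640]
    P=np.stack([(u-c["cx"])/c["fx"]*z,(v-c["cy"])/c["fy"]*z,z],-1)
    W=(P-np.array(c["t"]).ravel())@np.array(c["R"])
    W[z==0]=np.nan
    return W
E
python3 - <<'E'
from h import *
for n in("top","scene"):
    c=camera(n); cv2.imwrite(f"pics/{n}0.png",c["pixels"]); np.savez(f"/tmp/{n}0.npz",**c)
    print(n,c["fx"],-np.array(c["R"]).T@np.array(c["t"]).ravel())
s=observe();print(s)
E
```

```text
pics
top 534.3499253617252 [ 0.48565077 -0.00377998  1.02235075]
scene 534.8128876533684 [ 1.03656384 -0.74239928  0.63065521]
{'clock': 0.1, 'joint_pos': array([-1.33820420e+00,  2.17683521e-01,  1.61479375e+00,  1.85185381e-05,
        1.31128932e+00, -1.12158161e-01]), 'joint_velocities': array([-0.0002983 , -0.00083983, -0.00354498,  0.00058657,  0.00146406,
       -0.00119995]), 'joint_torque': array([-8.90507636e-04, -3.98077583e+01, -3.04971600e+01, -2.02442825e-04,
        4.20692479e-03, -2.26873155e-06]), 'eef_pos': array([ 0.21110568, -0.58748483,  0.23008538]), 'eef_rot': array([-1.08553867e-03,  9.85179982e-01,  1.71520322e-01, -5.64840908e-05]), 'wrist_force': array([ 0.19805928,  0.6581457 , -0.09082391]), 'moment': array([ 0.00738177, -0.01489744,  0.03503132]), 'grip_force': 0.0, 'gripper_width': 0.08528413313721962}
```

View pics/top0.png

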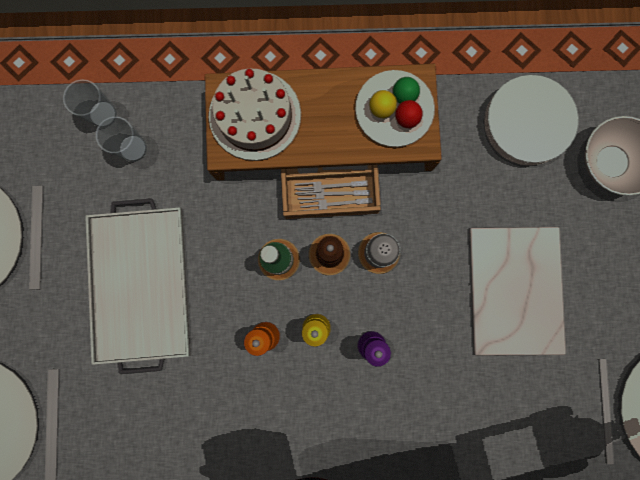

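View pics/scene0.png

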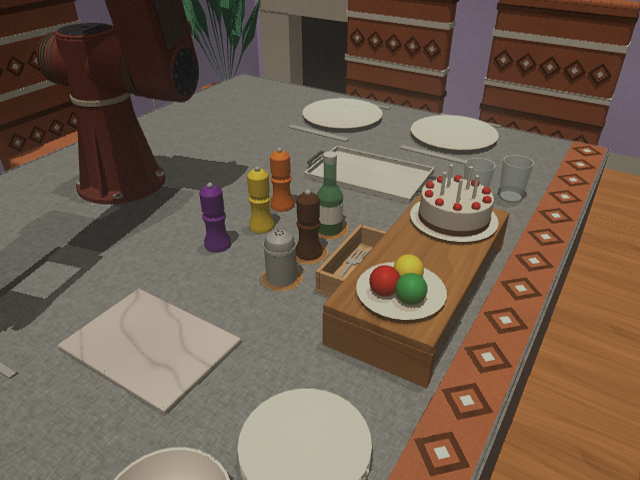

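Top view: bottle at (272,257), brown mill at (330,250), shaker at (382,248), in the row. The mill-shaped things are brown (330,250), orange (258,340), yellow (315,330) and purple (376,350); brown on its coaster fits the description. Serving tray is at left (138,285), marble at right (518,290). I'll confirm in a crop and measure.

```bash
python3 - <<'E'
from h import *
d=np.load("/tmp/top0.npz"); c={k:d[k] for k in d}; W=world(c); im=c["pixels"]; X,Y,Z=W[...,0],W[...,1],W[...,2]
cv2.imwrite("pics/crop0.png",cv2.resize(im[150:370,235:415],None,fx=2.7,fy=2.7,interpolation=cv2.INTER_CUBIC))
hsv=cv2.cvtColor(im,cv2.COLOR_BGR2HSV)
def rect(m,n):
    k,l,st,_=cv2.connectedComponentsWithStats(m.astype(np.uint8)); i=1+np.argmax(st[1:,4]); m=l==i
    p=W[m][:,:2].astype(np.float32)*1000; r=cv2.minAreaRect(p); print(n,np.round(r[0],1),np.round(r[1],1),round(r[2],2),np.median(Z[m]).round(4)); return m
u=np.arange(640)[None,:]*np.ones((480,1)); v=np.arange(480)[:,None]*np.ones((1,640))
box=lambda a,b,cc,dd:(u>a)&(u<b)&(v>cc)&(v<dd)
rect(box(455,580,215,365)&(Z>.006)&(Z<.02),"marble")
rect(box(80,195,205,365)&(Z>.010)&(Z<.03),"serv rim")
rect(box(80,195,212,362)&(Z>.001)&(Z<.03),"serv")
rect(box(195,450,60,185)&(Z>.078)&(Z<.096),"riser top")
m=rect(box(265,395,165,225)&(Z>.042)&(Z<.056),"cutl walls")
for n,b,lo,hi in(("bottle",(255,300,235,280),.172,.182),("mill",(310,350,230,275),.115,.132),("shaker",(360,402,230,275),.06,.11),
  ("orange",(235,285,315,360),.1,.15),("yellow",(295,335,310,350),.1,.15),("purple",(355,395,330,370),.1,.15)):
    m=box(*b)&(Z>lo)&(Z<hi); p=W[m][:,:2]*1000
    (x,y),r=cv2.minEnclosingCircle(p.astype(np.float32)); print(n,round(x,1),round(y,1),round(r,1),np.nanmax(Z[m]).round(4),m.sum())
# coasters: orange-brown on table
m=box(240,410,230,285)&(Z<.006)&(hsv[...,1]>90)&(hsv[...,0]<20)
for a,b in((250,303),(304,355),(355,405)):
    mm=m&(u>a)&(u<b); k,l,st,_=cv2.connectedComponentsWithStats(mm.astype(np.uint8)); i=1+np.argmax(st[1:,4]);
    p=(W[l==i][:,:2]*1000).astype(np.float32); h=cv2.convexHull(p)[:,0]; 
    from scipy.optimize import least_squares
    s=least_squares(lambda q:np.hypot(h[:,0]-q[0],h[:,1]-q[1])-40,[*p.mean(0)],loss="soft_l1"); print("coaster",s.x.round(1),np.abs(s.fun).mean().round(2),len(p), cv2.minEnclosingCircle(p))
E
```

```text
marble [ 474.5 -357.5] [172.3 240.3] 89.28 0.0108
serv rim [502.7 358.4] [303.  182.4] 3.57 0.0152
serv [499.8 362.2] [287.3 211.4] 1.05 0.0041
riser top [794.5   1.1] [181.2 421.2] 1.29 0.0869
cutl walls [666.2 -10.8] [ 87.3 180.6] 0.45 0.0468
bottle 543.2 90.1 13.9 0.1804 236
mill 552.7 -6.9 21.9 0.132 276
shaker 552.0 -101.4 29.7 0.1062 880
orange 400.1 117.5 22.0 0.1456 589
yellow 413.2 21.7 21.8 0.1465 563
purple 378.2 -81.3 22.0 0.1457 595
coaster [544.1  90.8] 0.53 475 ((544.239501953125, 90.8553695678711), 40.09743881225586)
coaster [551.6  -6.6] 0.53 648 ((551.4863891601562, -6.677783966064453), 39.937129974365234)
coaster [ 552.2 -101.5] 0.34 413 ((552.0623779296875, -101.45869445800781), 40.03396224975586)
```

View pics/crop0.png

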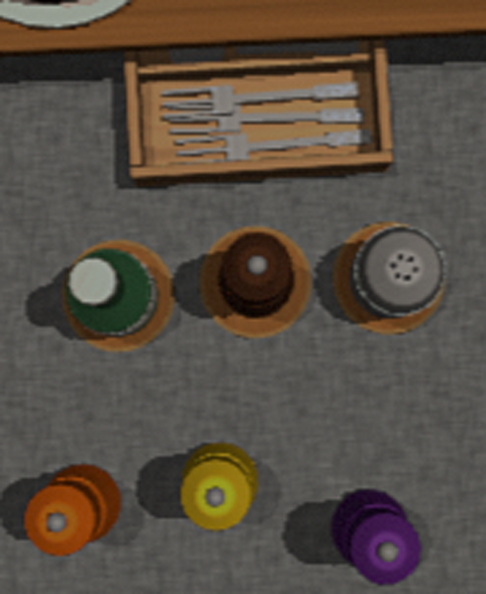

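The crop confirms the brown mill at crop (257,265), between bottle and shaker on its coaster. Moving above the bottle, with the closing line along y.

carry_out --commands '[[[60,8,17,0,0,0,-0.0173],[60,17,34,0,0,0,-0.0173],[60,17,34,0,0,0,-0.0173],[60,17,34,0,0,0,-0.0173],[60,17,34,0,0,0,-0.0173],[60,17,34,0,0,0,-0.0173],[60,17,34,0,0,0,-0.0173],[60,17,34,0,0,0,-0.0173],[60,17,34,0,0,0,-0.0173],[60,17,34,0,0,0,-0.0173],[60,17,34,0,0,0,-0.0173],[60,17,34,0,0,0,-0.0173]]]'

```text
clock: 1.1
eef_pos: [0.4064, -0.1952, 0.231]
eef_rot: [-0.0, 0.998, 0.068, -0.0]
wrist_force: [0.5, 0.6, 0.5]
gripper_width: 0.0603
grip_force: 0.0
```

carry_out --commands '[[[60,17,34,0,0,0,-0.0173],[60,17,34,0,0,0,-0.0173],[60,17,34,0,0,0,-0.0173],[60,17,34,0,0,0,-0.0173],[60,17,34,0,0,0,-0.0173],[60,17,34,0,0,0,-0.0173],[60,17,34,0,0,0,-0.0173],[60,17,34,0,0,0,-0.0173],[60,2,15,0,0,0,0],[60,0,0,0,0,0,0],[60,0,0,0,0,0,0]]]' --grip_force 40

```text
clock: 2.02
eef_pos: [0.5438, 0.0904, 0.2305]
eef_rot: [0.0, 1.0, 0.001, -0.001]
wrist_force: [0.1, -0.4, 0.1]
gripper_width: 0.0598
grip_force: 0.0
```

carry_out --commands '[[[60,0,0,-20,0,0,0],[60,0,0,-30,0,0,0],[60,0,0,-30,0,0,0],[60,0,0,-20,0,0,0],[60,0,0,-12,0,0,0],[60,0,0,0,0,0,0],[15,0,0,0,0,0,0],[15,0,0,0,0,0,0],[15,0,0,0,0,0,0],[15,0,0,0,0,0,0],[15,0,0,0,0,0,0],[15,0,0,0,0,0,0]]]' --grip_force 40

```text
clock: 3.02
eef_pos: [0.5462, 0.0895, 0.1216]
eef_rot: [0.0, 1.0, -0.0, 0.002]
wrist_force: [-0.6, -2.3, 6.0]
gripper_width: 0.0253
grip_force: 41.5
```

carry_out --commands '[[[15,0,0,0,0,0,0],[15,0,0,10,0,0,0],[15,0,0,20,0,0,0],[15,0,0,20,0,0,0],[15,0,0,0,0,0,0]]]'

```text
clock: 3.43
eef_pos: [0.5465, 0.0904, 0.173]
eef_rot: [-0.001, 1.0, -0.001, 0.003]
wrist_force: [1.3, 0.8, -3.2]
gripper_width: 0.0248
grip_force: 40.4
```

carry_out --commands '[[[15,1,10,0,0,0,0],[15,2,20,0,0,0,0],[15,2,28,0,0,0,0],[15,3,32,0,0,0,0],[15,3,32,0,0,0,0],[15,3,32,0,0,0,0],[15,3,32,0,0,0,0],[15,2,32,0,0,0,0],[15,2,26,0,0,0,0],[15,2,18,0,0,0,0],[15,1,10,0,0,0,0],[15,0,0,0,0,0,0]]]'

```text
clock: 4.43
eef_pos: [0.5665, 0.364, 0.1667]
eef_rot: [0.0, 1.0, 0.001, -0.002]
wrist_force: [-0.2, -0.3, -3.8]
gripper_width: 0.0253
grip_force: 40.5
```

```bash
python3 - <<'E'
from h import *
c=camera("scene"); cv2.imwrite("pics/s1.png",c["pixels"][80:260,250:520].repeat(2,0).repeat(2,1))
s=observe();print(s["eef_pos"],s["joint_pos"],s["wrist_force"])
d=np.load("/tmp/top0.npz"); c={k:d[k] for k in d}; W=world(c); Z=W[...,2]
# serving rim: near/far long walls and short walls
m=np.zeros(Z.shape,bool); m[200:370,75:200]=1; m&=(Z>.009)&(Z<.03); p=W[m]*1000
q=p.copy(); 
for a in np.radians([0,1,2,3,3.5,4,5]):
    u=(q[:,0]-500)*np.cos(a)+(q[:,1]-360)*np.sin(a); v=-(q[:,0]-500)*np.sin(a)+(q[:,1]-360)*np.cos(a)
    h1,e1=np.histogram(v,np.arange(-110,110,4)); i=np.sort(np.argsort(h1)[-4:]); print(np.degrees(a).round(1),e1[i],h1[i])
E
```

```text
[0.56676066 0.36218255 0.16705378] [ 4.64480395e-01  3.73581748e-01  1.54143225e+00 -2.58582198e-04
  1.23044875e+00  2.03473114e+00] [-0.66542394 -0.56928679 -3.25073675]
0.0 [-94  78  82  86] [114 141 139 124]
1.0 [-94 -90  82  86] [149 153 195 171]
2.0 [-94 -90  82  86] [210 187 292 186]
3.0 [-94 -90  82  86] [279 175 379 168]
3.5 [-94 -90  82  86] [277 175 375 176]
4.0 [-94 -90  82  86] [279 173 376 168]
5.0 [-94 -90  82  86] [209 177 263 200]
```

View pics/s1.png

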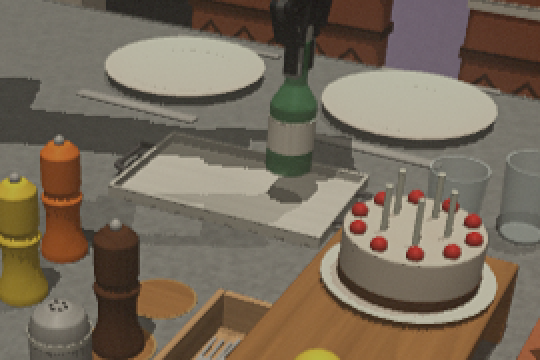

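The bottle hangs upright in the gripper at crop (292,130), over the serving tray (240,185). Lowering it.

carry_out --commands '[[[15,0,0,-12,0,0,0],[15,0,0,-18,0,0,0],[15,0,0,-8,0,0,0],[15,0,0,-4,0,0,0],[15,0,0,-2,0,0,0],[15,0,0,0,0,0,0],[15,0,0,0,0,0,0]]]'

```text
clock: 5.07
eef_pos: [0.5684, 0.3603, 0.1257]
eef_rot: [0.001, 1.0, -0.001, -0.0]
wrist_force: [-0.5, -1.7, 1.5]
gripper_width: 0.0252
grip_force: 41.1
```

carry_out --commands '[[[60,0,0,0,0,0,0],[60,0,0,0,0,0,0],[60,0,0,0,0,0,0],[60,0,0,0,0,0,0],[60,0,0,25,0,0,0],[60,0,0,35,0,0,0],[60,0,0,30,0,0,0],[66,0,-20,0,0,0,0],[66,-2,-35,0,0,0,0],[66,-2,-40,0,0,0,0],[66,-2,-40,0,0,0,0],[66,-2,-40,0,0,0,0]]]'

```text
clock: 6.07
eef_pos: [0.5602, 0.1856, 0.2157]
eef_rot: [-0.0, 1.0, 0.0, 0.001]
wrist_force: [1.2, -0.5, -0.3]
gripper_width: 0.066
grip_force: 0.0
```

carry_out --commands '[[[66,-2,-40,0,0,0,0],[66,-2,-40,0,0,0,0],[66,-2,-40,0,0,0,0],[66,-1,-40,0,0,0,0],[66,0,-25,0,0,0,0],[66,0,-10,0,0,0,0],[66,0,0,0,0,0,0],[66,0,0,0,0,0,0],[66,0,0,0,0,0,0]]]'

```text
clock: 6.82
eef_pos: [0.5534, -0.0068, 0.2153]
eef_rot: [-0.0, 1.0, -0.0, 0.0]
wrist_force: [0.9, 0.5, -0.1]
gripper_width: 0.0659
grip_force: 0.0
```

```bash
python3 - <<'E'
from h import *
for i in range(3):
    s=observe();print(s["eef_pos"],s["wrist_force"],s["eef_rot"])
    c=camera("top")
W=world(c);Z=W[...,2]
m=np.zeros(Z.shape,bool);m[190:370,70:200]=1;m&=(Z>.172)&(Z<.183);print(cv2.minEnclosingCircle(W[m][:,:2].astype(np.float32)*1000),m.sum())
cv2.imwrite("pics/t1.png",c["pixels"])
E
```

```text
[ 0.55337894 -0.00679096  0.21529516] [ 0.93547599  0.53941072 -0.10141188] [-4.75881943e-04  9.99999886e-01 -1.26337224e-05  4.09276129e-05]
[ 0.55334644 -0.00660332  0.21526757] [ 0.43313606 -0.11670102  0.76296482] [-3.56590370e-04  9.99999887e-01  3.15628002e-04 -4.20669723e-06]
[ 0.5533282  -0.0065545   0.21523124] [ 0.30878018  0.41877188 -0.99498548] [-2.71624548e-04  9.99999839e-01  4.96672455e-04 -4.28878051e-05]
((565.2476196289062, 360.8534851074219), 14.631970405578613) 251
```

carry_out --commands '[[[66,-1,0,-20,0,0,0],[66,0,0,-30,0,0,0],[66,0,0,-35,0,0,0],[66,0,0,-25,0,0,0],[66,0,0,-12,0,0,0],[66,0,0,-4,0,0,0],[66,0,0,0,0,0,0],[30,0,0,0,0,0,0],[30,0,0,0,0,0,0],[30,0,0,0,0,0,0],[30,0,0,0,0,0,0],[30,0,0,0,0,0,0]]]'

```text
clock: 7.97
eef_pos: [0.5545, -0.0086, 0.0918]
eef_rot: [0.0, 1.0, -0.001, 0.002]
wrist_force: [0.1, -1.6, 5.8]
gripper_width: 0.0426
grip_force: 41.4
```

carry_out --commands '[[[30,0,0,10,0,0,0],[30,0,0,20,0,0,0],[30,0,0,20,0,0,0],[30,0,0,0,0,0,0]]]'

```text
clock: 8.3
eef_pos: [0.555, -0.0086, 0.1436]
eef_rot: [0.0, 1.0, -0.001, 0.004]
wrist_force: [1.2, 0.3, -1.2]
gripper_width: 0.0428
grip_force: 41.2
```

carry_out --commands '[[[30,-3,12,0,0,0,0],[30,-5,25,0,0,0,0],[30,-6,35,0,0,0,0],[30,-6,35,0,0,0,0],[30,-6,35,0,0,0,0],[30,-6,35,0,0,0,0],[30,-6,35,0,0,0,0],[30,-6,35,0,0,0,0],[30,-6,35,0,0,0,0],[30,-4,35,0,0,0,0],[30,0,28,0,0,0,0],[30,0,15,0,0,0,0]]]'

```text
clock: 9.3
eef_pos: [0.4955, 0.3549, 0.1372]
eef_rot: [0.0, 1.0, 0.001, -0.002]
wrist_force: [-0.6, -0.6, -1.8]
gripper_width: 0.0428
grip_force: 41.3
```

carry_out --commands '[[[30,0,5,0,0,0,0],[30,0,0,0,0,0,0],[30,0,0,-12,0,0,0],[30,0,0,-18,0,0,0],[30,0,0,-8,0,0,0],[30,0,0,-4,0,0,0],[30,0,0,-2,0,0,0],[30,0,0,0,0,0,0],[30,0,0,0,0,0,0]]]'

```text
clock: 10.05
eef_pos: [0.4984, 0.3547, 0.096]
eef_rot: [0.001, 1.0, -0.001, -0.001]
wrist_force: [-3.3, -4.1, 6.1]
gripper_width: 0.0431
grip_force: 42.1
```

carry_out --commands '[[[60,0,0,0,0,0,0],[60,0,0,0,0,0,0],[60,0,0,0,0,0,0],[60,0,0,25,0,0,0],[60,0,0,35,0,0,0],[60,0,0,30,0,0,0],[76,2,-20,0,0,0,0],[76,4,-35,0,0,0,0],[76,5,-40,0,0,0,0],[76,5,-40,0,0,0,0],[76,5,-40,0,0,0,0],[76,5,-40,0,0,0,0]]]'

```text
clock: 11.05
eef_pos: [0.5243, 0.1403, 0.1853]
eef_rot: [-0.0, 1.0, -0.0, 0.001]
wrist_force: [1.0, -0.5, -0.9]
gripper_width: 0.0761
grip_force: 0.0
```

carry_out --commands '[[[76,5,-40,0,0,0,0],[76,5,-40,0,0,0,0],[76,5,-40,0,0,0,0],[76,5,-40,0,0,0,0],[76,5,-40,0,0,0,0],[76,2,-30,0,0,0,0],[76,0,-15,0,0,0,0],[76,0,0,0,0,0,0],[76,0,0,0,0,0,0],[76,0,0,0,0,0,0]]]'

```text
clock: 11.88
eef_pos: [0.5511, -0.1024, 0.185]
eef_rot: [-0.0, 1.0, -0.001, -0.0]
wrist_force: [-0.4, 0.2, 0.1]
gripper_width: 0.0762
grip_force: 0.0
```

```bash
python3 - <<'E'
from h import *
c=camera("top");s=observe();print(s["eef_pos"],s["eef_rot"])
W=world(c);Z=W[...,2]
for n,lo,hi in(("bottle",.172,.184),("mill",.112,.135)):
    m=np.zeros(Z.shape,bool);m[190:370,70:200]=1;m&=(Z>lo)&(Z<hi)
    if n=="mill": m&=abs(W[...,0]-.5)<.035
    print(n,cv2.minEnclosingCircle(W[m][:,:2].astype(np.float32)*1000),m.sum())
E
```

```text
[ 0.55114863 -0.10202751  0.18506043] [-3.56569788e-04  9.99999925e-01 -8.66579500e-05 -1.26300258e-04]
bottle ((564.541748046875, 360.788330078125), 13.907532691955566) 260
mill ((496.9027404785156, 355.3851318359375), 22.196483612060547) 301
```

carry_out --commands '[[[76,1,0.5,-20,0,0,0],[76,0,0,-30,0,0,0],[76,0,0,-35,0,0,0],[76,0,0,-28,0,0,0],[76,0,0,-14,0,0,0],[76,0,0,-6,0,0,0],[76,0,0,0,0,0,0],[45,0,0,0,0,0,0],[45,0,0,0,0,0,0],[45,0,0,0,0,0,0],[45,0,0,0,0,0,0],[45,0,0,0,0,0,0]]]'

```text
clock: 12.93
eef_pos: [0.554, -0.1031, 0.0543]
eef_rot: [0.0, 1.0, -0.001, 0.002]
wrist_force: [0.9, 0.2, 4.3]
gripper_width: 0.0564
grip_force: 43.5
```

carry_out --commands '[[[45,0,0,10,0,0,0],[45,0,0,20,0,0,0],[45,0,0,20,0,0,0],[45,0,0,0,0,0,0]]]'

```text
clock: 13.27
eef_pos: [0.5549, -0.1036, 0.1064]
eef_rot: [0.001, 1.0, -0.001, 0.003]
wrist_force: [1.8, -0.6, -1.9]
gripper_width: 0.0568
grip_force: 43.6
```

carry_out --commands '[[[45,0,12,0,0,0,0],[45,0,25,0,0,0,0],[45,0,35,0,0,0,0],[45,0,35,0,0,0,0],[45,0,35,0,0,0,0],[45,0,35,0,0,0,0],[45,-12,35,0,0,0,0],[45,-20,35,0,0,0,0],[45,-22,35,0,0,0,0],[45,-22,35,0,0,0,0],[45,-22,33,0,0,0,0],[45,-20,33,0,0,0,0]]]'

```text
clock: 14.27
eef_pos: [0.4304, 0.2814, 0.1002]
eef_rot: [0.001, 1.0, -0.0, -0.002]
wrist_force: [0.6, -0.5, -2.1]
gripper_width: 0.0571
grip_force: 43.6
```

carry_out --commands '[[[45,-13,30,0,0,0,0],[45,-6,26,0,0,0,0],[45,0,15,0,0,0,0],[45,0,0,0,0,0,0],[45,0,0,-12,0,0,0],[45,0,0,-18,0,0,0],[45,0,0,-8,0,0,0],[45,0,0,-4,0,0,0],[45,0,0,-2,0,0,0],[45,0,0,0,0,0,0],[45,0,0,0,0,0,0]]]'

```text
clock: 15.18
eef_pos: [0.4143, 0.3486, 0.0587]
eef_rot: [0.002, 1.0, -0.001, -0.002]
wrist_force: [-4.2, -4.1, 7.5]
gripper_width: 0.0571
grip_force: 44.7
```

carry_out --commands '[[[75,0,0,0,0,0,0],[75,0,0,0,0,0,0],[75,0,0,0,0,0,0],[75,0,0,25,0,0,0],[75,0,0,35,0,0,0],[75,0,0,35,0,0,0],[75,0,0,30,0,0,0],[60,8,-15,0,0,0,0.12],[60,14,-28,0,0,0,0.12],[60,15,-28,0,0,0,0.12],[60,15,-28,0,0,0,0.12],[60,15,-28,0,0,0,0.12]]]'

```text
clock: 16.18
eef_pos: [0.4831, 0.2231, 0.1836]
eef_rot: [-0.0, 0.955, 0.298, 0.001]
wrist_force: [-0.1, 0.7, 0.6]
gripper_width: 0.0598
grip_force: 0.0
```

carry_out --commands '[[[40,15,-28,0,0,0,0.12],[40,15,-28,0,0,0,0.12],[40,15,-28,0,0,0,0.12],[40,15,-28,0,0,0,0.12],[40,15,-28,0,0,0,0.12],[40,15,-28,0,0,0,0.12],[40,15,-28,0,0,0,0.12],[40,15,-28,0,0,0,0.12],[40,9,-12,0,0,0,0.01],[40,0,0,0,0,0,0],[40,0,0,0,0,0,0]]]'

```text
clock: 17.1
eef_pos: [0.6115, -0.0125, 0.1831]
eef_rot: [-0.0, 0.709, 0.705, 0.0]
wrist_force: [0.4, -0.5, -0.5]
gripper_width: 0.0403
grip_force: 0.0
```

```bash
python3 - <<'E'
from h import *
s=observe();print(s["eef_pos"],s["eef_rot"],s["joint_pos"]); q=s["eef_rot"]; print("yaw",2*np.arctan2(q[2],q[1])-np.pi/2)
d=np.load("/tmp/top0.npz"); c={k:d[k] for k in d}; W=world(c)*1000; X,Y,Z=W[...,0],W[...,1],W[...,2]
def line(m,n,ax):
    p=W[m][:,:2].astype(np.float32); v=cv2.fitLine(p,cv2.DIST_HUBER,0,.01,.01).ravel(); print(n,m.sum(),v,np.degrees(np.arctan2(v[1],v[0])))
box=np.zeros(Z.shape,bool);box[165:225,265:395]=1
w=box&(Z>43)&(Z<56)
f=w&(X<636)&(abs(Y+11)<78); line(f,"front",0); print("x range",np.percentile(X[f],[2,10,50,90,98]))
line(w&(Y>68)&(X>640)&(X<700),"left",1); line(w&(Y<-89)&(X>640)&(X<700),"right",1)
g=w; print("yext",np.nanpercentile(Y[g],[.5,99.5]))
b=np.zeros(Z.shape,bool);b[210:370,450:590]=1; b&=(Z>6)&(Z<20); b=cv2.morphologyEx(b.astype(np.uint8),cv2.MORPH_OPEN,np.ones((5,5)))
e=b-cv2.erode(b,np.ones((3,3)));e=e>0
for n,m in(("L",e&(Y>-290)&(X>375)&(X<575)),("R",e&(Y<-425)&(X>375)&(X<575)),("F",e&(X>585)&(abs(Y+357)<65)),("N",e&(X<362)&(abs(Y+357)<65))): line(m,n,0)
print(cv2.minAreaRect(W[b>0][:,:2].astype(np.float32)))
r=np.zeros(Z.shape,bool);r[60:185,195:450]=1;r&=(Z>78)&(Z<96);print("riser front",[ (y,np.nanmin(X[r&(abs(Y-y)<6)]).round(1)) for y in(-190,-100,0,100,190)])
c=camera("top");cv2.imwrite("pics/t2.png",c["pixels"])
E
```

```text
[ 0.61151342 -0.01252959  0.18306981] [-2.65732499e-04  7.08715865e-01  7.05493968e-01  1.14773075e-04] [-1.35437088e-01  2.32963963e-01  1.68811272e+00  5.37601251e-04
  1.22079905e+00 -1.31065045e-01]
yaw -0.004556455116594416
front 364 [ 3.6974896e-02 -9.9931622e-01  6.2851904e+02 -1.1357041e+01] -87.881004
x range [623.06659473 624.64803132 628.47322803 632.20517529 634.09601324]
left 139 [9.9948454e-01 3.2104447e-02 6.6958606e+02 7.5163002e+01] 1.8397653
right 142 [ 9.9907768e-01  4.2938758e-02  6.6909528e+02 -9.6377876e+01] 2.460966
yext [-100.96272399   79.39882136]
L 148 [ 9.9986303e-01 -1.6549340e-02  4.7699402e+02 -2.7437604e+02] -0.9482506
R 148 [ 9.9995559e-01 -9.4251400e-03  4.7548801e+02 -4.4091077e+02] -0.5400287
F 77 [ 2.1965901e-04 -1.0000000e+00  5.9328400e+02 -3.5672452e+02] -89.98741
N 83 [ 2.0970074e-02  9.9978012e-01  3.5651508e+02 -3.5672949e+02] 88.79841
((474.73333740234375, -358.2412414550781), (170.8825225830078, 239.82574462890625), 89.27558898925781)
riser front [(-190, np.float64(708.9)), (-100, np.float64(706.2)), (0, np.float64(704.7)), (100, np.float64(702.3)), (190, np.float64(700.5))]
```

View pics/t2.png

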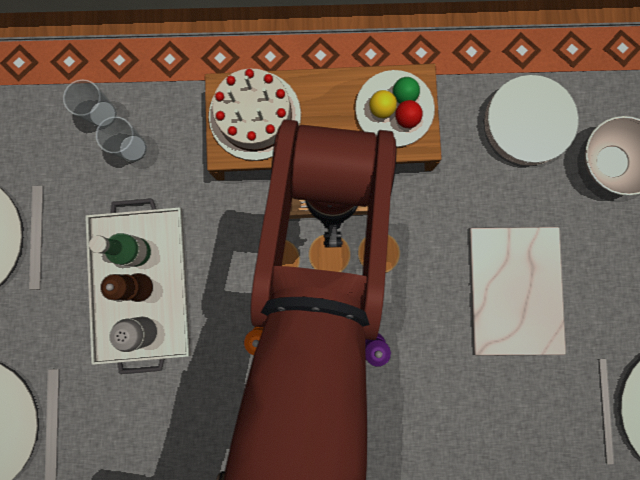

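All three stand upright on the serving tray, at (115,247), (127,287) and (133,334). The gripper is above the cutlery tray's front wall at about (332,210). Descending onto the wall.

carry_out --commands '[[[40,8,0,-15,0,0,0.0416],[40,8.5,0,-30,0,0,0],[40,0,0,-35,0,0,0],[40,0,0,-35,0,0,0],[40,0,0,-25,0,0,0],[40,0,0,-13,0,0,0],[40,0,0,-5,0,0,0],[40,0,0,0,0,0,0],[40,0,0,0,0,0,0]]]' --grip_force 60

```text
clock: 17.9
eef_pos: [0.629, -0.0113, 0.0269]
eef_rot: [0.001, 0.693, 0.721, 0.001]
wrist_force: [-0.6, -0.3, -0.0]
gripper_width: 0.0399
grip_force: 0.0
```

carry_out --commands '[[[2,0,0,0,0,0,0],[2,0,0,0,0,0,0],[2,0,0,0,0,0,0],[2,0,0,0,0,0,0],[2,0,0,0,0,0,0],[2,0,0,0,0,0,0],[2,0,0,0,0,0,0]]]'

```text
clock: 18.48
eef_pos: [0.6304, -0.012, 0.0278]
eef_rot: [0.002, 0.693, 0.721, 0.002]
wrist_force: [1.8, 0.2, 6.3]
gripper_width: 0.0065
grip_force: 62.2
```

carry_out --commands '[[[2,-3,0,0,0,0,0],[2,-6,0,0,0,0,0],[2,-9,0,0,0,0,0],[2,-10,0,0,0,0,0],[2,-10,-0.5,0,0,0,0],[2,-10,-0.5,0,0,0,0],[2,-10,-0.5,0,0,0,0],[2,-10,-0.5,0,0,0,0],[2,-9,0,0,0,0,0],[2,-6,0,0,0,0,0],[2,-3,0,0,0,0,0],[2,0,0,0,0,0,0]]]'

```text
clock: 19.48
eef_pos: [0.5448, -0.0144, 0.0278]
eef_rot: [0.003, 0.693, 0.721, 0.002]
wrist_force: [3.8, -0.8, 7.1]
gripper_width: 0.007
grip_force: 62.4
```

```bash
python3 - <<'E'
from h import *
c=camera("scene"); cv2.imwrite("pics/s2.png",cv2.resize(c["pixels"][130:370,180:480],None,fx=2,fy=2))
s=observe();print(s["eef_pos"],s["wrist_force"],s["moment"],s["eef_rot"])
E
```

```text
[ 0.54477128 -0.01435715  0.02776979] [ 4.00446729 -0.24451483  7.74143127] [-0.00414674 -0.47418594  0.01700811] [0.0029631  0.69307647 0.72085502 0.00206533]
```

View pics/s2.png

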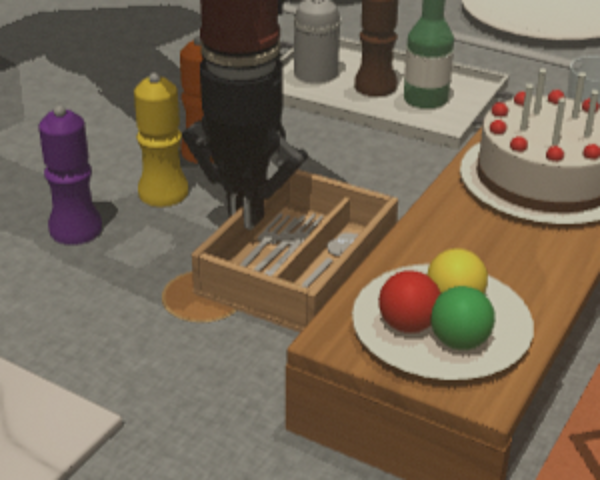

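The tray is out, its rear edge at about (350,260), clear of the riser's edge. Lifting.

carry_out --commands '[[[2,0,0,0,0,0,0],[2,0,0,5,0,0,0],[2,0,0,8,0,0,0],[2,0,0,12,0,0,0],[2,0,0,12,0,0,0],[2,0,0,8,0,0,0],[2,0,0,5,0,0,0],[2,0,0,0,0,0,0]]]' --grip_force 80

```text
clock: 20.2
eef_pos: [0.543, -0.0139, 0.0772]
eef_rot: [0.001, 0.693, 0.721, 0.001]
wrist_force: [-0.1, -0.9, -4.1]
gripper_width: 0.0062
grip_force: 78.9
```

```bash
python3 - <<'E'
from h import *
s=observe();print(s["eef_pos"],s["wrist_force"],s["moment"],s["eef_rot"],s["gripper_width"])
c=camera("scene"); W=world(c); X,Y,Z=W[...,0],W[...,1],W[...,2]
cv2.imwrite("pics/s3.png",cv2.resize(c["pixels"][130:370,180:480],None,fx=2,fy=2))
c2=camera("top")
for n,w in(("scene",W),("top",world(c2))):
    m=(w[...,2]>.075)&(w[...,2]<.115)&(w[...,0]>.655)&(w[...,0]<.69)&(abs(w[...,1])<.12)
    print(n,m.sum(), np.nanpercentile(w[m][:,2],[50,80,95]) if m.sum() else 0)
    for lo,hi in((.56,.59),(.59,.62),(.62,.65)):
        for a,b in((-.12,-.09),(.07,.1)):
            m=(w[...,2]>.07)&(w[...,2]<.12)&(w[...,0]>lo)&(w[...,0]<hi)&(w[...,1]>a)&(w[...,1]<b); print(lo,a,m.sum(),np.nanpercentile(w[m][:,2],[50,80,95]).round(4) if m.sum() else 0)
E
```

```text
[ 0.54303952 -0.01391623  0.07721289] [-0.0690396  -0.92751671 -4.09665608] [0.00767159 0.139853   0.0277149 ] [0.00135163 0.6929456  0.72098802 0.00091817] 0.006158530245026443
scene 711 [0.09085446 0.09590335 0.09707739]
0.56 -0.12 202 [0.0863 0.0946 0.097 ]
0.56 0.07 28 [0.0956 0.0962 0.0968]
0.59 -0.12 208 [0.0863 0.0952 0.0968]
0.59 0.07 47 [0.0925 0.0962 0.0972]
0.62 -0.12 227 [0.0856 0.0947 0.0968]
0.62 0.07 94 [0.0874 0.0952 0.097 ]
top 644 [0.09411114 0.09598803 0.09750548]
0.56 -0.12 0 0
0.56 0.07 26 [0.0948 0.0966 0.0974]
0.59 -0.12 24 [0.0949 0.0958 0.0986]
0.59 0.07 83 [0.0952 0.097  0.098 ]
0.62 -0.12 100 [0.0946 0.0961 0.097 ]
0.62 0.07 94 [0.0945 0.0961 0.0978]
```

View pics/s3.png

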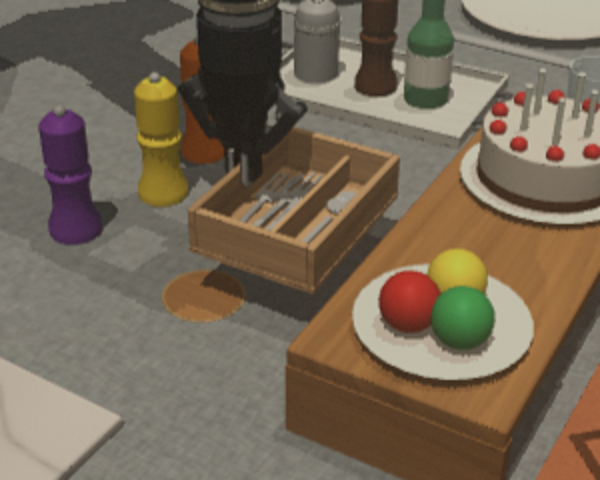

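The tray hangs level at (295,210), above the cloth and clear of the riser. Carrying it to the marble, turning clockwise.

carry_out --commands '[[[2,-4,-5,0,0,0,0],[2,-7,-12,0,0,0,0],[2,-9,-18,0,0,0,0],[2,-9,-22,0,0,0,0],[2,-7,-22,0,0,0,-0.04],[2,-4,-22,0,0,0,-0.08],[2,-3,-22,0,0,0,-0.11],[2,-3,-22,0,0,0,-0.11],[2,-3,-22,0,0,0,-0.11],[2,-3,-22,0,0,0,-0.11],[2,-3,-22,0,0,0,-0.11],[2,-3,-20,0,0,0,-0.11]]]'

```text
clock: 21.3
eef_pos: [0.482, -0.2464, 0.0746]
eef_rot: [-0.001, 0.916, 0.4, -0.001]
wrist_force: [-1.0, -0.1, -3.6]
gripper_width: 0.0063
grip_force: 78.8
```

carry_out --commands '[[[2,-3,-18,0,0,0,-0.11],[2,-3,-15,0,0,0,-0.11],[2,-3,-11,0,0,0,-0.11],[2,-1,-6,0,0,0,-0.11],[2,0,-2,0,0,0,-0.11],[2,0,0,0,0,0,-0.11],[2,0,0,0,0,0,-0.11],[2,0,0,0,0,0,-0.05],[2,0,0,0,0,0,-0.023],[2,0,0,0,0,0,0],[2,0,0,0,0,0,0],[2,0,0,0,0,0,0]]]'

```text
clock: 22.3
eef_pos: [0.4734, -0.2968, 0.0751]
eef_rot: [-0.0, 1.0, -0.006, -0.0]
wrist_force: [0.3, -0.4, -3.9]
gripper_width: 0.0062
grip_force: 78.8
```

```bash
cat > tray.py <<'E'
from h import *
def meas(z):
    s=observe(); q=s["eef_rot"]; print("tcp",s["eef_pos"].round(4),"yaw",round(2*np.arctan2(q[2],q[1])-np.pi/2,4),s["wrist_force"].round(1))
    for n in("top","scene"):
        c=camera(n); W=world(c)*1000; X,Y,Z=[W[...,i] for i in range(3)]
        m=(abs(Z-z)<5)&(abs(X-475)<135)&(abs(Y+360)<110)
        k,l,st,_=cv2.connectedComponentsWithStats(m.astype(np.uint8)); m=(l==1+np.argmax(st[1:,4]))
        r=cv2.minAreaRect(W[m][:,:2].astype(np.float32)); print(n,np.round(r[0],1),np.round(r[1],1),round(r[2],2),np.nanpercentile(Z[m],[50,90]).round(1),m.sum())
        p=np.array([np.nanpercentile(W[m&(abs(Y+400)<30)&(X>475)][:,0],98),np.nanpercentile(W[m&(abs(Y+400)<30)&(X<475)][:,0],2)]);print(" x ends",p)
        for nm,mm in(("far",m&(Y<-405-5)&(abs(X-475)<75)),("px",m&(X>545)&(abs(Y+370)<45)),("nx",m&(X<405)&(abs(Y+370)<45))):
            if mm.sum()>30:
                v=cv2.fitLine(W[mm][:,:2].astype(np.float32),cv2.DIST_HUBER,0,.01,.01).ravel(); print(" ",nm,mm.sum(),v[2:].round(1),np.degrees(np.arctan(v[1]/v[0])).round(2))
        cv2.imwrite(f"pics/m_{n}_{int(z)}.png",c["pixels"])
E
python3 -c "
from tray import *
meas(96)"
```

```text
tcp [ 0.4734 -0.2968  0.0751] yaw -1.5828 [ 0.3 -0.4 -3.9]
top [ 545.5 -323.7] [ 56.4 117. ] 36.08 [93.7 95.7] 375
 x ends [557.75536233          nan]
  px 133 [ 554.4 -354.5] -88.0
scene [ 471.4 -350.4] [145.6 182.3] 89.33 [93.7 95.3] 1468
 x ends [561.08989268 381.44823317]
  far 442 [ 478.7 -419.3] -0.75
  px 296 [ 558.2 -371.7] 89.24
  nx 238 [ 386.6 -371.6] 89.6
  return np.nanmean(a, axis, out=out, keepdims=keepdims)
```

```bash
python3 - <<'E'
from h import *
d=np.load("/tmp/scene0.npz"); c={k:d[k] for k in d}; W=world(c)*1000; X,Y,Z=[W[...,i] for i in range(3)]
m=(Z>6)&(Z<18)&(abs(X-475)<150)&(abs(Y+360)<115); m=cv2.morphologyEx(m.astype(np.uint8),cv2.MORPH_OPEN,np.ones((5,5)))>0
print(cv2.minAreaRect(W[m][:,:2].astype(np.float32)),np.median(Z[m]))
for n,mm in(("x+",m&(abs(Y+360)<60)),): print(np.percentile(X[mm],[.05,99.95]))
m=m&(abs(X-475)<100); print(np.percentile(Y[m],[.05,99.95]))
E
```

```text
((477.5303955078125, -360.1528015136719), (171.2675018310547, 242.3930206298828), 89.22657012939453) 11.07438786181213
[357.06936153 598.51394147]
[-446.18265985 -275.07665227]
```

carry_out --commands '[[[2,2,-1,0,0,0,0],[2,2,0,-6,0,0,0],[2,0,0,-10,0,0,0],[2,0,0,-10,0,0,0],[2,0,0,-5,0,0,0],[2,0,0,-2,0,0,0],[2,0,0,0,0,0,0],[2,0,0,0,0,0,0]]]'

```text
clock: 23.07
eef_pos: [0.4777, -0.2976, 0.0419]
eef_rot: [-0.0, 1.0, -0.006, -0.0]
wrist_force: [0.2, -0.3, -3.6]
gripper_width: 0.0066
grip_force: 78.8
```

```bash
python3 -W ignore -c "
from tray import *
meas(62)"; python3 - <<'E'
import cv2;i=cv2.imread("pics/m_scene_62.png");cv2.imwrite("pics/s4.png",cv2.resize(i[230:430,30:290],None,fx=2.5,fy=2.5))
E
```

```text
tcp [ 0.4777 -0.2976  0.0419] yaw -1.5833 [ 0.2 -0.3 -3.6]
top [ 547.6 -318.6] [ 54.2 109.1] 38.54 [60.6 62.9] 350
 x ends [560.54363133          nan]
  px 111 [ 558.6 -350.8] -89.65
scene [ 475.4 -352.2] [144.3 184.3] 89.2 [60.7 62.5] 1567
 x ends [565.71807248 385.76115691]
  far 463 [ 477.8 -420.4] -0.66
  px 317 [ 563.1 -371.2] 88.95
  nx 259 [ 391.2 -372.6] -89.87
```

View pics/s4.png

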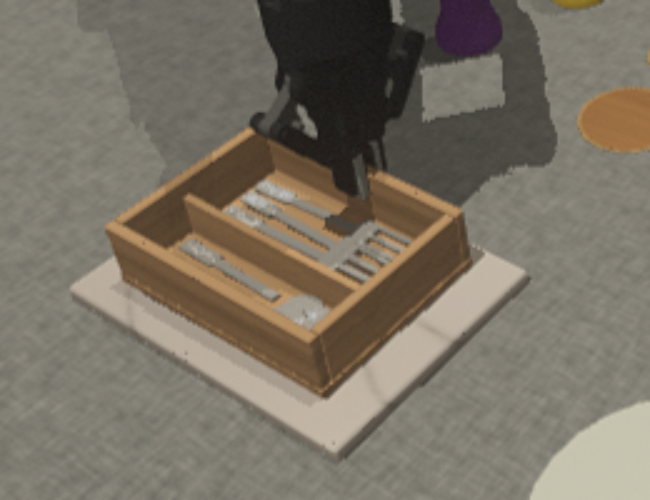

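The tray is square over the marble's middle, about 2 mm above it. Setting it down.

carry_out --commands '[[[2,0,0,-1,0,0,0],[2,0,0,-1,0,0,0],[2,0,0,-1,0,0,0],[2,0,0,0,0,0,0],[2,0,0,0,0,0,0],[2,0,0,0,0,0,0]]]'

```text
clock: 23.67
eef_pos: [0.4781, -0.298, 0.0399]
eef_rot: [0.0, 1.0, -0.006, 0.0]
wrist_force: [-0.2, 0.9, 0.6]
gripper_width: 0.0064
grip_force: 79.3
```

carry_out --commands '[[[2,0,0,-0.5,0,0,0],[2,0,0,0,0,0,0],[10,0,0,0,0,0,0],[20,0,0,0,0,0,0],[34,0,0,0,0,0,0],[34,0,0,0,0,0,0],[34,0,0,5,0,0,0],[34,0,0,20,0,0,0],[34,0,0,35,0,0,0],[34,0,0,40,0,0,0],[34,0,0,40,0,0,0],[34,0,0,0,0,0,0]]]'

```text
clock: 24.67
eef_pos: [0.483, -0.3018, 0.1894]
eef_rot: [0.006, 1.0, -0.006, 0.007]
wrist_force: [0.7, -0.5, 1.8]
gripper_width: 0.0339
grip_force: 0.0
```

```bash
python3 -W ignore -c "
from tray import *
meas(60)"
```

```text
tcp [ 0.483  -0.3018  0.1894] yaw -1.5833 [ 0.7 -0.5  1.8]
top [ 472.9 -355.9] [130.7 180.2] 89.17 [58.5 60.8] 933
 x ends [562.50414289          nan]
  far 57 [ 539.7 -417.2] -9.87
  px 219 [ 558.7 -370.8] 88.98
  nx 37 [ 387.6 -331.7] -73.65
scene [ 475.8 -357.8] [132.3 183.5] 89.41 [58.5 60. ] 1690
 x ends [565.77843703 386.18522665]
  far 459 [ 478.8 -420.5] -0.8
  px 309 [ 563.2 -371.3] 89.14
  nx 258 [ 391.4 -371.5] 89.73
```

carry_out --commands '[[[50,0,15,10,0,0,0.0125],[65,0,30,10,0,0,0],[76,-4,38,0,0,0,0],[76,-4,38,0,0,0,0],[76,-4,38,0,0,0,0],[76,-4,38,0,0,0,0],[76,-4,38,0,0,0,0],[76,-4,38,0,0,0,0],[76,-4,38,0,0,0,0],[76,-4,38,0,0,0,0],[76,-4,38,0,0,0,0],[76,-4,38,0,0,0,0]]]'

```text
clock: 25.77
eef_pos: [0.4358, 0.1288, 0.1969]
eef_rot: [0.0, 1.0, -0.0, -0.002]
wrist_force: [0.0, -0.9, -0.4]
gripper_width: 0.0761
grip_force: 0.0
```

```bash
python3 - <<'E'
from h import *
c=camera("top");s=observe();print(s["eef_pos"],s["eef_rot"])
W=world(c);Z=W[...,2]
for n,x,lo,hi in(("bottle",.565,.172,.184),("mill",.498,.112,.135),("shaker",.415,.065,.11)):
    m=np.zeros(Z.shape,bool);m[190:370,70:200]=1;m&=(Z>lo)&(Z<hi)&(abs(W[...,0]-x)<.036)
    print(n,cv2.minEnclosingCircle(W[m][:,:2].astype(np.float32)*1000),m.sum())
E
```

```text
[0.434584   0.13515739 0.19698013] [-0.00307344  0.99999078  0.00209953 -0.00214194]
bottle ((563.9373168945312, 361.11871337890625), 14.46929931640625) 262
mill ((496.56121826171875, 355.43463134765625), 22.517587661743164) 316
shaker ((415.49493408203125, 365.01824951171875), 24.29903793334961) 165
```

carry_out --commands '[[[76,-4,38,0,0,0,0],[76,-4,38,0,0,0,0],[76,-4,38,0,0,0,0],[76,-4,38,0,0,0,0],[76,-4,34,0,0,0,0],[76,0,20,0,0,0,0],[76,0,8,0,0,0,0],[76,0,0,0,0,0,0],[76,0,0,0,0,0,0]]]' --grip_force 40

```text
clock: 26.57
eef_pos: [0.4172, 0.3402, 0.1974]
eef_rot: [0.001, 1.0, 0.0, -0.001]
wrist_force: [-0.9, -1.1, -0.1]
gripper_width: 0.0759
grip_force: 0.0
```

```bash
python3 - <<'E'
from h import *
c=camera("scene");s=observe();print(s["eef_pos"],s["eef_rot"])
W=world(c)*1000;X,Y,Z=[W[...,i] for i in range(3)]
m=(abs(Z-50)<25)&(abs(X-415)<45)&(abs(Y-352)<50)
p=W[m][:,:2]
from scipy.optimize import least_squares
r=least_squares(lambda q:np.hypot(p[:,0]-q[0],p[:,1]-q[1])-29,[415,350],loss="soft_l1");print(r.x,len(p),np.median(np.abs(r.fun)))
d=np.load("/tmp/scene0.npz"); c={k:d[k] for k in d}; W=world(c)*1000;X,Y,Z=[W[...,i] for i in range(3)]
m=(abs(Z-45)<25)&(abs(X-552)<45)&(abs(Y+101)<45);p=W[m][:,:2]
r=least_squares(lambda q:np.hypot(p[:,0]-q[0],p[:,1]-q[1])-29,[552,-101],loss="soft_l1");print("initial",r.x,len(p))
E
```

```text
[0.41739258 0.33978128 0.19765146] [ 1.01634486e-03  9.99999010e-01 -3.47451748e-04 -9.09146735e-04]
[416.1541544 349.1926523] 413 1.2105404847969083
initial [ 554.22019692 -102.30221865] 676
```

carry_out --commands '[[[76,-3,10,-10,0,0,0],[76,0,0,-30,0,0,0],[76,0,0,-35,0,0,0],[76,0,0,-35,0,0,0],[76,0,0,-20,0,0,0],[76,0,0,-10,0,0,0],[76,0,0,0,0,0,0],[45,0,0,0,0,0,0],[45,0,0,0,0,0,0],[45,0,0,0,0,0,0],[45,0,0,0,0,0,0],[45,0,0,0,0,0,0]]]'

```text
clock: 27.62
eef_pos: [0.416, 0.3521, 0.0605]
eef_rot: [-0.001, 1.0, -0.0, 0.001]
wrist_force: [1.1, -0.6, 2.9]
gripper_width: 0.0568
grip_force: 43.2
```

carry_out --commands '[[[45,0,0,10,0,0,0],[45,0,0,20,0,0,0],[45,0,0,20,0,0,0],[45,0,0,0,0,0,0]]]'

```text
clock: 27.95
eef_pos: [0.4175, 0.3533, 0.1135]
eef_rot: [-0.002, 1.0, 0.0, 0.004]
wrist_force: [0.9, 0.5, -1.6]
gripper_width: 0.0566
grip_force: 43.4
```

carry_out --commands '[[[45,0,-12,0,0,0,0],[45,4,-25,0,0,0,0],[45,10,-33,0,0,0,0],[45,18,-35,0,0,0,0],[45,22,-35,0,0,0,0],[45,22,-35,0,0,0,0],[45,22,-35,0,0,0,0],[45,20,-35,0,0,0,0],[45,12,-35,0,0,0,0],[45,6,-35,0,0,0,0],[45,2,-35,0,0,0,0],[45,0,-35,0,0,0,0]]]'

```text
clock: 28.95
eef_pos: [0.5515, -0.0359, 0.1072]
eef_rot: [-0.0, 1.0, -0.0, -0.001]
wrist_force: [0.8, 0.3, -3.3]
gripper_width: 0.0563
grip_force: 43.4
```

carry_out --commands '[[[45,0,-30,0,0,0,0],[45,0,-22,0,0,0,0],[45,0,-10,0,0,0,0],[45,0,-4,0,0,0,0],[45,0,0,-15,0,0,0],[45,0,0,-15,0,0,0],[45,0,0,-5,0,0,0],[45,0,0,0,0,0,0],[45,0,0,0,0,0,0],[45,0,0,0,0,0,0]]]'

```text
clock: 29.78
eef_pos: [0.5533, -0.0992, 0.0744]
eef_rot: [0.0, 1.0, 0.0, 0.001]
wrist_force: [0.2, 0.1, -2.8]
gripper_width: 0.057
grip_force: 43.5
```

```bash
cat > cyl.py <<'E'
from h import *
from scipy.optimize import least_squares
# scene camera: fit circle of given radius to points within height band, compare with initial image (same camera bias)
def fit(c,x,y,lo,hi,r,w=40):
    W=world(c)*1000;X,Y,Z=[W[...,i] for i in range(3)]
    p=W[(Z>lo)&(Z<hi)&(np.hypot(X-x,Y-y)<w)][:,:2]
    q=least_squares(lambda q:np.hypot(p[:,0]-q[0],p[:,1]-q[1])-r,[x,y],loss="soft_l1");return q.x.round(1),len(p)
def both(x,y,lo,hi,dz,r,w=40):
    d=np.load("/tmp/scene0.npz"); c={k:d[k] for k in d}
    s=observe();print("tcp",s["eef_pos"].round(4),s["wrist_force"].round(1))
    print("initial",fit(c,x,y,lo,hi,r,w)); print("now",fit(camera("scene"),x,y,lo+dz,hi+dz,r,w))
E
python3 -c "
from cyl import *
both(552,-101,15,65,18,29,42)"
```

```text
tcp [ 0.5533 -0.0992  0.0744] [ 0.2  0.1 -2.8]
initial (array([ 554.3, -102.3]), 678)
now (array([553.5, -99.5]), 671)
```

carry_out --commands '[[[45,1,-2.5,0,0,0,0],[45,0,0,-8,0,0,0],[45,0,0,-5,0,0,0],[45,0,0,-3,0,0,0],[45,0,0,-1,0,0,0],[45,0,0,0,0,0,0],[45,0,0,0,0,0,0]]]'

```text
clock: 30.42
eef_pos: [0.5535, -0.1021, 0.0567]
eef_rot: [-0.0, 1.0, -0.0, -0.0]
wrist_force: [-1.1, 0.5, -1.4]
gripper_width: 0.0565
grip_force: 43.6
```

carry_out --commands '[[[45,0,0,-1,0,0,0],[45,0,0,-1,0,0,0],[45,0,0,0,0,0,0],[45,0,0,0,0,0,0]]]'

```text
clock: 30.75
eef_pos: [0.5543, -0.1022, 0.0566]
eef_rot: [-0.0, 1.0, 0.0, 0.0]
wrist_force: [-2.4, 2.1, 7.5]
gripper_width: 0.0567
grip_force: 44.1
```

carry_out --commands '[[[74,0,0,0,0,0,0],[74,0,0,0,0,0,0],[74,0,0,0,0,0,0],[74,0,0,25,0,0,0],[74,0,0,38,0,0,0],[74,0,0,40,0,0,0],[66,0,20,35,0,0,0],[66,-3,35,0,0,0,0],[66,-5,38,0,0,0,0],[66,-5,38,0,0,0,0],[66,-5,38,0,0,0,0],[66,-5,38,0,0,0,0]]]'

```text
clock: 31.75
eef_pos: [0.5304, 0.1063, 0.1929]
eef_rot: [-0.0, 1.0, -0.0, 0.0]
wrist_force: [0.5, -0.0, -0.5]
gripper_width: 0.0657
grip_force: 0.0
```

carry_out --commands '[[[66,-5,38,0,0,0,0],[66,-5,38,0,0,0,0],[66,-5,38,0,0,0,0],[66,-5,38,0,0,0,0],[66,-5,38,0,0,0,0],[66,-5,34,0,0,0,0],[66,-3,20,0,0,0,0],[66,0,8,0,0,0,0],[66,0,0,0,0,0,0],[66,0,0,0,0,0,0],[66,0,0,0,0,0,0]]]'

```text
clock: 32.67
eef_pos: [0.4981, 0.3553, 0.1925]
eef_rot: [0.001, 1.0, -0.001, -0.0]
wrist_force: [0.2, 0.4, 0.1]
gripper_width: 0.0659
grip_force: 0.0
```

```bash
python3 -c "
from cyl import *
both(552,-101,15,65,0,29,42)
d=np.load('/tmp/scene0.npz'); c={k:d[k] for k in d};print('mill init',fit(c,552,-7,88,124,22,32)); print('mill now',fit(camera('scene'),497,355,92,128,22,32))"
```

```text
tcp [0.4981 0.3553 0.1925] [0.2 0.4 0.1]
initial (array([ 554.3, -102.3]), 678)
now (array([ 555.6, -103.9]), 671)
mill init (array([555.3,  -8. ]), 370)
mill now (array([499.6, 355.2]), 250)
```

carry_out --commands '[[[66,-1,0,-15,0,0,0],[66,0,0,-30,0,0,0],[66,0,0,-30,0,0,0],[66,0,0,-17,0,0,0],[66,0,0,-6,0,0,0],[66,0,0,0,0,0,0],[30,0,0,0,0,0,0],[30,0,0,0,0,0,0],[30,0,0,0,0,0,0],[30,0,0,0,0,0,0],[30,0,0,0,0,0,0]]]'

```text
clock: 33.68
eef_pos: [0.4983, 0.3573, 0.097]
eef_rot: [-0.001, 1.0, 0.0, 0.002]
wrist_force: [0.2, -1.2, 5.2]
gripper_width: 0.0427
grip_force: 41.2
```

carry_out --commands '[[[30,0,0,10,0,0,0],[30,0,0,20,0,0,0],[30,0,0,20,0,0,0],[30,0,-12,0,0,0,0],[30,2,-25,0,0,0,0],[30,6,-35,0,0,0,0],[30,6,-35,0,0,0,0],[30,6,-35,0,0,0,0],[30,6,-35,0,0,0,0],[30,6,-35,0,0,0,0],[30,6,-35,0,0,0,0],[30,6,-35,0,0,0,0]]]'

```text
clock: 34.68
eef_pos: [0.5395, 0.0726, 0.1437]
eef_rot: [0.0, 1.0, -0.0, -0.001]
wrist_force: [0.5, 1.2, -1.4]
gripper_width: 0.0429
grip_force: 41.1
```

carry_out --commands '[[[30,6,-34,0,0,0,0],[30,5,-26,0,0,0,0],[30,1,-14,0,0,0,0],[30,0,-6,0,0,0,0],[30,0,0,-15,0,0,0],[30,0,0,-15,0,0,0],[30,0,0,-5,0,0,0],[30,0,0,0,0,0,0],[30,0,0,0,0,0,0],[30,0,0,0,0,0,0]]]'

```text
clock: 35.52
eef_pos: [0.5532, -0.0049, 0.1104]
eef_rot: [0.0, 1.0, 0.0, 0.001]
wrist_force: [-0.9, -0.1, -1.0]
gripper_width: 0.0429
grip_force: 41.1
```

```bash
python3 -c "
from cyl import *
both(552,-7,20,80,19,22,32)
d=np.load('/tmp/scene0.npz'); c={k:d[k] for k in d};print('head init',fit(c,552,-7,5,80,22,34)); print(fit(camera('scene'),552,-7,24,99,22,34))"
```

```text
tcp [ 0.5532 -0.0049  0.1104] [-0.9 -0.1 -1. ]
initial (array([554.4,  -6.3]), 587)
now (array([553.4,  -3.4]), 598)
head init (array([555.1,  -7.5]), 785)
(array([554.1,  -4.6]), 806)
```

carry_out --commands '[[[30,0,-2,0,0,0,0],[30,0,0,-8,0,0,0],[30,0,0,-5,0,0,0],[30,0,0,-3,0,0,0],[30,0,0,-1,0,0,0],[30,0,0,-1,0,0,0],[30,0,0,0,0,0,0],[30,0,0,0,0,0,0]]]'

```text
clock: 36.28
eef_pos: [0.5531, -0.0073, 0.0931]
eef_rot: [-0.0, 1.0, -0.0, -0.0]
wrist_force: [-2.9, -1.2, 6.1]
gripper_width: 0.043
grip_force: 41.7
```

carry_out --commands '[[[60,0,0,0,0,0,0],[60,0,0,0,0,0,0],[60,0,0,0,0,0,0],[60,0,0,25,0,0,0],[60,0,0,38,0,0,0],[60,0,0,40,0,0,0],[60,0,20,35,0,0,0],[60,1,35,0,0,0,0],[60,1,38,0,0,0,0],[60,2,38,0,0,0,0],[60,2,38,0,0,0,0],[60,2,38,0,0,0,0]]]'

```text
clock: 37.28
eef_pos: [0.5606, 0.2015, 0.2297]
eef_rot: [-0.0, 1.0, -0.0, 0.0]
wrist_force: [1.1, 0.5, 0.7]
gripper_width: 0.0597
grip_force: 0.0
```

carry_out --commands '[[[60,1,38,0,0,0,0],[60,1,38,0,0,0,0],[60,1,38,0,0,0,0],[60,0,28,0,0,0,0],[60,0,15,0,0,0,0],[60,0,5,0,0,0,0],[60,0,0,0,0,0,0],[60,0,0,0,0,0,0],[60,0,0,0,0,0,0]]]'

```text
clock: 38.03
eef_pos: [0.5641, 0.3599, 0.2296]
eef_rot: [0.0, 1.0, -0.001, -0.0]
wrist_force: [0.4, -0.3, 0.7]
gripper_width: 0.0597
grip_force: 0.0
```

```bash
python3 -c "
from cyl import *
both(552,-7,20,80,0,22,32)
both(552,-101,15,65,0,29,42)"
```

```text
tcp [0.5641 0.3599 0.2296] [ 0.4 -0.3  0.7]
initial (array([554.4,  -6.3]), 587)
now (array([553.5,  -7.2]), 593)
tcp [0.5642 0.3599 0.2298] [-0.7 -0.1  0.3]
initial (array([ 554.3, -102.3]), 678)
now (array([ 555.5, -103.8]), 673)
```

carry_out --commands '[[[60,0,1,-15,0,0,0],[60,0,0,-30,0,0,0],[60,0,0,-35,0,0,0],[60,0,0,-18,0,0,0],[60,0,0,-7,0,0,0],[60,0,0,0,0,0,0],[15,0,0,0,0,0,0],[15,0,0,0,0,0,0],[15,0,0,0,0,0,0],[15,0,0,0,0,0,0],[15,0,0,0,0,0,0],[15,0,0,0,0,0,0]]]'

```text
clock: 39.13
eef_pos: [0.5656, 0.3632, 0.1276]
eef_rot: [-0.001, 1.0, 0.0, 0.002]
wrist_force: [-0.0, -1.5, 7.0]
gripper_width: 0.0253
grip_force: 41.6
```

carry_out --commands '[[[15,0,0,10,0,0,0],[15,0,0,20,0,0,0],[15,0,0,20,0,0,0],[15,0,-10,0,0,0,0],[15,-2,-20,0,0,0,0],[15,-3,-30,0,0,0,0],[15,-3,-33,0,0,0,0],[15,-3,-33,0,0,0,0],[15,-3,-33,0,0,0,0],[15,-3,-33,0,0,0,0],[15,-2,-30,0,0,0,0],[15,-1,-25,0,0,0,0]]]'

```text
clock: 40.13
eef_pos: [0.5416, 0.1132, 0.1729]
eef_rot: [0.0, 1.0, -0.0, -0.002]
wrist_force: [-0.4, 1.0, -3.0]
gripper_width: 0.0252
grip_force: 40.5
```

carry_out --commands '[[[15,0,-15,0,0,0,0],[15,0,-9,0,0,0,0],[15,0,0,-15,0,0,0],[15,0,0,-15,0,0,0],[15,0,0,-5,0,0,0],[15,0,0,0,0,0,0],[15,0,0,0,0,0,0],[15,0,0,0,0,0,0]]]'

```text
clock: 40.8
eef_pos: [0.5443, 0.0921, 0.1404]
eef_rot: [-0.0, 1.0, 0.0, 0.001]
wrist_force: [0.0, 0.0, -2.8]
gripper_width: 0.0253
grip_force: 40.5
```

```bash
python3 -c "
from cyl import *
both(544,90.5,15,80,19,28,38)"
```

```text
tcp [0.5443 0.0921 0.1404] [ 0.   0.  -2.8]
initial (array([545.6,  89. ]), 606)
now (array([546. ,  91.8]), 693)
```

carry_out --commands '[[[15,0,-1.5,0,0,0,0],[15,0,0,-8,0,0,0],[15,0,0,-5,0,0,0],[15,0,0,-3,0,0,0],[15,0,0,-1,0,0,0],[15,0,0,-1,0,0,0],[15,0,0,0,0,0,0],[15,0,0,0,0,0,0]]]'

```text
clock: 41.52
eef_pos: [0.5442, 0.0899, 0.1236]
eef_rot: [0.0, 1.0, 0.0, -0.0]
wrist_force: [-2.5, -1.4, 6.8]
gripper_width: 0.0253
grip_force: 41.1
```

carry_out --commands '[[[55,0,0,0,0,0,0],[55,0,0,0,0,0,0],[55,0,0,0,0,0,0],[55,0,0,25,0,0,0],[55,0,0,38,0,0,0],[55,0,0,40,0,0,0],[55,-10,20,10,0,0,0],[55,-10,38,0,0,0,0],[55,-10,38,0,0,0,0],[55,-10,38,0,0,0,0],[55,-10,38,0,0,0,0],[55,-10,38,0,0,0,0]]]'

```text
clock: 42.52
eef_pos: [0.4831, 0.302, 0.2349]
eef_rot: [-0.0, 1.0, -0.0, 0.0]
wrist_force: [1.1, -0.1, -0.7]
gripper_width: 0.055
grip_force: 0.0
```

carry_out --commands '[[[55,-10,35,0,0,0,0],[55,-5,20,0,0,0,0],[55,0,0,0,0,0,0],[55,0,0,0,0,0,0],[55,0,0,0,0,0,0]]]'

```text
clock: 42.93
eef_pos: [0.4688, 0.3548, 0.2345]
eef_rot: [0.0, 1.0, 0.0, -0.0]
wrist_force: [-0.0, 0.2, 0.9]
gripper_width: 0.0551
grip_force: 0.0
```

```bash
python3 -W ignore -c "
from cyl import *
from tray import meas
both(544,90.5,15,80,0,28,38); meas(60)
W=world(camera('top'));Z=W[...,2]
for n,x,y,lo,hi in(('bottle 544.1 90.8',.544,.09,.172,.184),('mill 551.6 -6.6',.552,-.007,.115,.132),('shaker 552.2 -101.5',.552,-.101,.06,.11)):
    m=(Z>lo)&(Z<hi)&(np.hypot(W[...,0]-x,W[...,1]-y)<.04);print(n,cv2.minEnclosingCircle(W[m][:,:2].astype(np.float32)*1000),m.sum())
i=cv2.imread('pics/m_scene_60.png');cv2.imwrite('pics/fin.png',i)"
```

```text
tcp [0.4688 0.3548 0.2345] [-0.   0.2  0.9]
initial (array([545.6,  89. ]), 606)
now (array([544.3,  89.1]), 634)
tcp [0.4691 0.3543 0.2346] yaw -1.5717 [-0.1  0.3 -0.2]
top [ 472.8 -356.4] [131.6 180.2] 89.06 [58.7 60.9] 1487
 x ends [562.2379075  383.55149693]
  far 399 [ 473.  -416.4] -0.97
  px 214 [ 558.5 -370.6] 89.24
  nx 235 [ 387.5 -370.7] -88.86
scene [ 476.2 -358.2] [131.9 183.4] 89.61 [58.6 60. ] 1702
 x ends [565.75614215 386.04559434]
  far 466 [ 477.9 -420.6] -0.73
  px 311 [ 563.2 -372.7] 89.52
  nx 263 [ 391.6 -371.4] 89.3
bottle 544.1 90.8 ((541.6141967773438, 90.13444519042969), 13.955113410949707) 240
mill 551.6 -6.6 ((552.0299072265625, -7.675843715667725), 22.04435920715332) 282
shaker 552.2 -101.5 ((553.0654907226562, -102.89325714111328), 29.617921829223633) 877
```

View pics/fin.png

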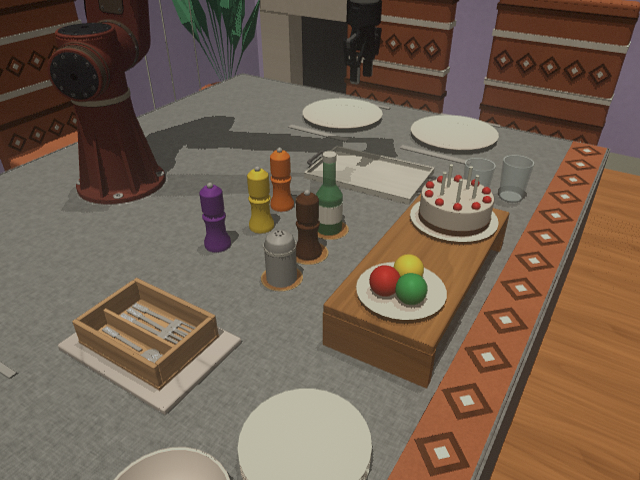

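Everything is in place: the cutlery tray sits square on the marble at (148,333), and the bottle (330,205), mill (308,230) and shaker (281,260) stand upright on their coasters, each within about 2 mm.

```bash
python3 -c "
from workcell import close_job
print(close_job())"
```

```text
the job is handed in; nothing more can be done
None
```

The job is done and handed in at about 43 s: the cutlery tray lies square on the marble board, within about 3 mm of its middle, and the bottle, mill and shaker stand upright on their own coasters, each within about 3 mm of centre.

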